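# Tip the parts tray with its sliding leg and close the cam lever at the mark

### The arm

A 6-joint arm with a two-finger parallel gripper is mounted at the origin on the work surface; the furniture and walls round the work are solid. World frame = base frame: x ahead of the robot, y to its left, z up, the work surface at z = 0. Lengths are in m, angles in rad, forces in N, time in s.
With the tool pointing down it reaches from about 0.2 to 0.875 m from the base axis. Payload 3.4 kg.
Tool frame: the origin (TCP) lies on the centre line of the jaws, within the pads' length; the fingertips stand bot.tips_ahead ahead of it and the grasp point (between the pads) lies 5 mm behind it (bot.tips_ahead is the distance from the TCP to the fingertips, in m); z points along the fingers, y is the line along which they close (so a half turn about z gives the same grasp; the last joint's range is limited). The gripper opens to 94 mm and grips with 3 to 60 N. Pads are 16 mm wide; open, the fingers measure 119 mm over their backs; the gripper's body (75 mm by 177 mm) begins 78 mm behind the grasp point.
Start: joints at [-1.447, 0.276, 1.505, -0, 1.361, -0.121], TCP at [0.139, -0.558, 0.219] pointing down, gripper open.
Joint ranges: [-2.89, 2.89], [-0.75, 2.08], [0.22, 2.7], [-1.18, 4.32], [0.11, 2.71], [-2.7, 2.7]. Speed limits (rad/s): [2.57, 2.57, 3.14, 3.14, 3.14, 3.14].

### API

Orientations are given as a unit quaternion [w, x, y, z].
In Python, from bench import bot gives the robot as it stands.
- The arm moves only by the tool arm_command, never from a script. Its argument "deltas" is a list of rows, each an object with "xyz": the shift along the tool's x, y, z in mm, a list of three; "dr": the turn, a rotation vector about the tool's x, y, z in rad, a list of three; "gripper": the finger opening in mm, from 0 to 94. A call has 1 to 20 rows; each row shifts and turns the commanded pose from where the row before left it, along the tool's axes as they then stand; what a row does not reach is not made up. A row lasts 1/10 s, in which the tool goes at most 50 mm and 8.59 degrees, less where a joint would pass 70% of its speed; a pose out of reach is approached as far as the arm can. A call with a gripper value outside its range is refused whole. The fingers move at their own pace and stop on an object; "newtons" is the grip in N (left out, the last holds). Time passes only in rows, so rows that do not move let the fingers close. It gives the time, the measured TCP pose, the force, the opening and the grip force at its end, in the units of the state.
- bot.observe(): the state, without advancing time (a new reading comes with each control period).
- bot.snapshot(name): name is "scene" or "side" or "wrist"; returns the picture (480x640x3 uint8, blue, green, red); there is no depth.
- bot.camera_info(name): a dict with "K" (3x3 intrinsics, pixels), "R" (3x3) and "t" (3): a world point X has camera coordinates R X + t; the wrist camera has in their place "tool_from_camera" (4x4, takes a point from camera to tool coordinates, whose origin is the TCP and whose axes are the flange's). Camera axes: x right, y down, z forward; pixel columns grow to the right and rows downward; lengths in m; the calibration is good to about 2 mm. A picture is of the moment at which its call begins: read the wrist's pose just before it. camera_info takes no time and is no camera call.
- bot.sign_off(): hands the job in; it is judged then, once.
The state is a dict: "time_s": time; "joints": joint angles; "dq": joint speeds; "effort": joint torques, N m; "eef_pos": TCP position; "tcp_rot": TCP orientation; "force": force on the tool from outside, world axes, zero at the start; "torque": the same for the moment, N m; "grip_width": finger opening in m; "grasp_force": force on a finger pad.
Only numpy, scipy, OpenCV 4.12 (cv2) and the standard library are available. Lean on these libraries where they do the work, as an engineer would, in place of code of your own. Each camera call takes 0.05 s, during which the arm holds its last target. There are 200 camera calls.

### The job

Take hold of the black T-shaped cam lever on top of the tray stand's sliding leg and, without turning it yet, raise the leg until its yellow pointer is level with the red mark on the scale, so that the tray tips and its four metal parts slide into the red bin. Once all four are in the bin, turn the lever clockwise (seen from above) to its closed stop while keeping the pointer at the mark. Finish with the lever still gripped and closed and the leg still held at the mark (it sinks if let go), and leave the other things on the bench where they are.

Things in the scene. Friction and masses are not known exactly. Their poses are not given: they have to be found in the camera images.
- lever_bar: the handle of the cam lever: a level black bar 60 mm long, 15 mm wide, 24 mm high, with a red end, on a thin upright stem (12 mm across) on top of the leg. Origin: the bar's centre, on the stem's axis, 0.195 m above the bench when the leg is down. x along the bar (the red end is at -x), y across it (the 15 mm to grip), z up. Below the bar only the stem for 25 mm, then the leg's head, 36 mm square. It rises with the leg and turns with the lever
- lever (a joint): turn of the cam lever about the leg's upright axis, through the bar's centre, rad: 0 fully open, 1.2 closed against its stop; it grows as the bar turns clockwise seen from above. Starts at 0 to 0.35. Friction about 0.1 N m, stays where it is left
- leg (a joint): rise of the leg, m: 0 down, 0.116 at the upper stop. The leg slides straight up and cannot turn; a rack on it turns the brass sector that tips the tray, 0.9 rad for 0.1 m, and together they weigh on the hand with about 3 to 7 N; let go, they sink back
- pointer (a point): tip of the yellow pointer fixed to the leg, on the side of the stand that faces the robot; it rises with the leg, from 0.030 m above the bench
- mark (a point): the white line on the red slider of the white scale post, level with the end that is nearest the pointer; this is the height (0.096 to 0.130 m above the bench, so a leg rise of 0.066 to 0.100 m) to which the pointer must be raised. It is stiff and stays put. z up
- stand: the grey tray stand, fixed to the bench, base 170 x 215 x 10 mm. Origin on the bench below the tray's hinge, at the middle of the tray's width; z up; the tray (77 mm wide, blue sides, polished steel floor, hinge 102 mm up, walls to 132 mm) lies from the hinge to y = -135 mm and spills to +y. The leg's axis is at x = -70, y = -114 mm, its aluminium guide 145 mm high; the scale post at x = -78, y = -191 mm is 152 mm high
- bin: the red parts bin on the bench under the tray's spout, 116 x 112 x 60 mm, fixed in place, with some screws in it. Origin: centre of its underside; its low front (28 mm) at -x faces the tray, its high back is at +x; z up. Inside about 85 x 86 mm
- bearing_mid (a point): middle of the bearing, a steel ring of 42 mm, 12 mm thick, lying in the tray at the start
- nut_mid (a point): middle of the hexagon nut, 27 x 23 x 13 mm, in the tray at the start
- bush_mid (a point): middle of the flanged brass bush, 32 mm across, 29 mm long, in the tray at the start
- bolt_mid (a point): middle of the bolt, 62 mm long, head 21 mm, in the tray at the start
- tape_measure: yellow tape measure, 32 x 82 x 65 mm, bystander; origin under its centre
- insulating_tape: roll of black tape, 55 mm across, 19 mm high, bystander; origin under its centre
- spray_can: spray can with a red cap, 59 mm across, 202 mm high, bystander; origin under its centre
- small_box: small cardboard box, 96 x 75 x 48 mm, bystander; origin under its centre
Things that resemble listed ones, but are neither listed nor needed, are in the scene too. Leave any green look-alike of the bin alone.

How it is judged:
By the outcome, as a careful person would: the job done as asked, in the order asked, and still so for the second after the job is handed in, while the arm keeps its last pose, push and grip.
It also fails if it takes over 43 s, if anything falls off the work surface, if the arm or the gripper's body presses on something with over 40 N, if the wrist force passes 120 N, or if a joint passes its speed limit or range.

## Working session

There is one attempt and no reset: what is moved stays moved. The work goes in short steps, Python scripts to look and compute and a tool call to move; the robot and the scene stay as the last step left them, time stands still between calls to the robot, and variables do not carry over. Pictures are saved under pics/ and viewed, at most 10 in all, crops included, and the job is handed in when it is done.

Besides the shell and the picture viewer there is one more tool, called after "Emit:" in YAML: its name, and indented under it one key for each argument. arm_command: Moves the arm, as the interface text tells. Its arguments: {"type":"object","properties":{"deltas":{"type":"array","items":{"type":"object","properties":{"xyz":{"type":"array","items":{"type":"number"}},"dr":{"type":"array","items":{"type":"number"}},"gripper":{"type":"number"}}}},"newtons":{"type":"number"}},"required":["deltas"]}

```bash
mkdir -p pics; python3 - <<'E'
from bench import bot
import cv2,json
print(bot.observe(), bot.tips_ahead)
for n in("scene","side"):
    cv2.imwrite(f"pics/{n}0.png",bot.snapshot(n)); print(n,bot.camera_info(n))
print(bot.camera_info("wrist"))
E
```

```text
{'time_s': 0.0, 'joints': array([-1.44702772e+00,  2.76611991e-01,  1.50608576e+00, -1.07689737e-05,
        1.36072764e+00, -1.21010761e-01]), 'dq': array([ 0.00149087, -0.00120906, -0.00185324, -0.00121549,  0.00080513,
        0.00163215]), 'effort': array([ 2.25913423e-04, -4.04583442e+01, -2.37223881e+01,  7.01517938e-02,
        3.44622054e-02, -1.56934207e-04]), 'eef_pos': array([ 0.13926516, -0.55732861,  0.21861393]), 'tcp_rot': array([-9.16361166e-04,  9.92519173e-01,  1.22085431e-01, -6.52868400e-06]), 'force': array([ 0.38661039, -0.531743  , -0.06070557]), 'torque': array([ 0.0142869 ,  0.00010697, -0.01626663]), 'grasp_force': 0.0, 'grip_width': 0.09354873766694592} 0.014
scene {'K': array([[528.50001112,   0.        , 313.48082507],
       [  0.        , 528.50001112, 238.95966238],
       [  0.        ,   0.        ,   1.        ]]), 'R': array([[-0.50984512, -0.86025186,  0.00496871],
       [-0.63747673,  0.37392215, -0.67365098],
       [ 0.57765161, -0.3466251 , -0.73903292]]), 't': array([0.19915482, 0.39443314, 1.18091518])}
side {'K': array([[440.37166774,   0.
[... 155 characters left out ...]
-0.23360139,  0.01968518],
       [-0.13692538, -0.6339564 , -0.76115092],
       [ 0.19028546,  0.73724465, -0.648276  ]]), 't': array([-0.49078437,  0.17321571,  1.0263342 ])}
{'K': array([[346.15614162,   0.        , 322.31044252],
       [  0.        , 346.15614162, 238.82263074],
       [  0.        ,   0.        ,   1.        ]]), 'tool_from_camera': array([[ 7.05211777e-04, -9.71089828e-01, -2.38713320e-01,
         6.83491484e-02],
       [ 9.99999745e-01,  7.10880206e-04,  6.23470047e-05,
         3.97508553e-04],
       [ 1.09152032e-04, -2.38713303e-01,  9.71090082e-01,
        -1.65794822e-01],
       [ 0.00000000e+00,  0.00000000e+00,  0.00000000e+00,
         1.00000000e+00]])}
```

View pics/scene0.png

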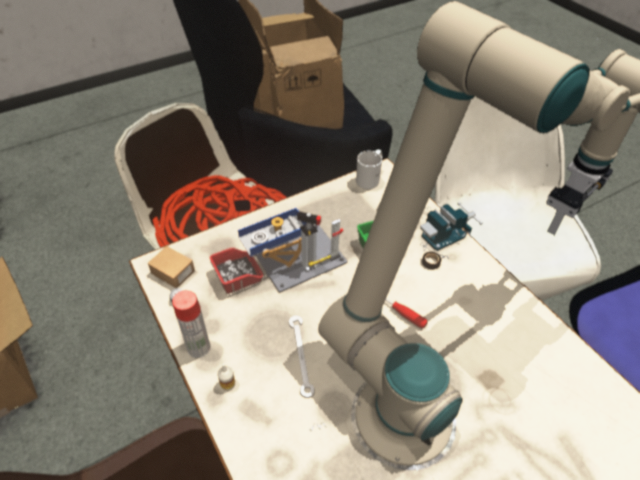

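View pics/side0.png

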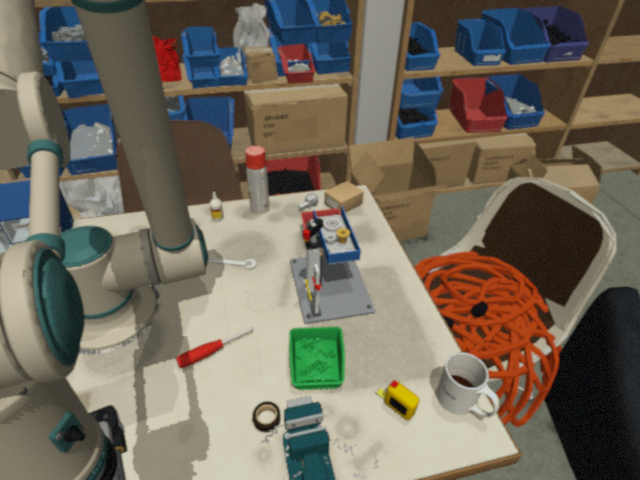

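The scene view shows the lever at about (308,222), the bin at (237,268), and the scale post at (336,232). In the side view the lever is at about (314,228) and the post at (318,270). I'll enlarge both.

```bash
python3 - <<'E'
import cv2,numpy as np
a=cv2.imread("pics/scene0.png")[195:295,200:360]; b=cv2.imread("pics/side0.png")[195:325,270:390]
cv2.imwrite("pics/sc.png",cv2.resize(a,None,fx=5,fy=5,interpolation=cv2.INTER_CUBIC))
cv2.imwrite("pics/sd.png",cv2.resize(b,None,fx=4.6,fy=4.6,interpolation=cv2.INTER_CUBIC))
E
```

```text
(no output)
```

View pics/sc.png

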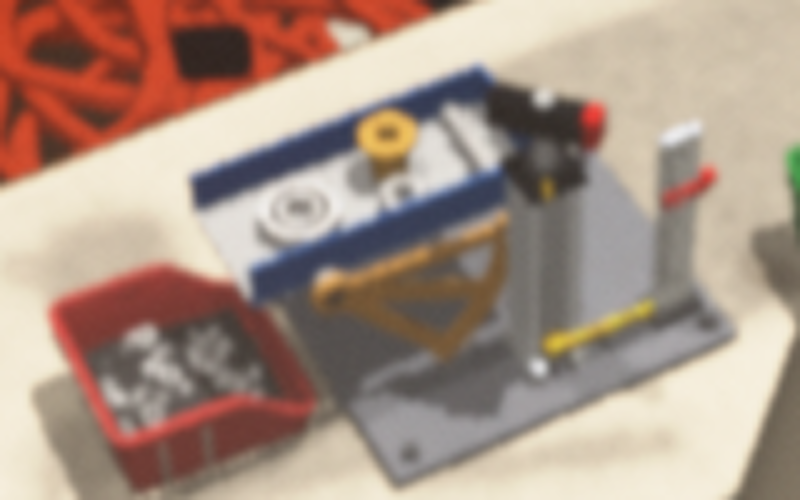

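View pics/sd.png

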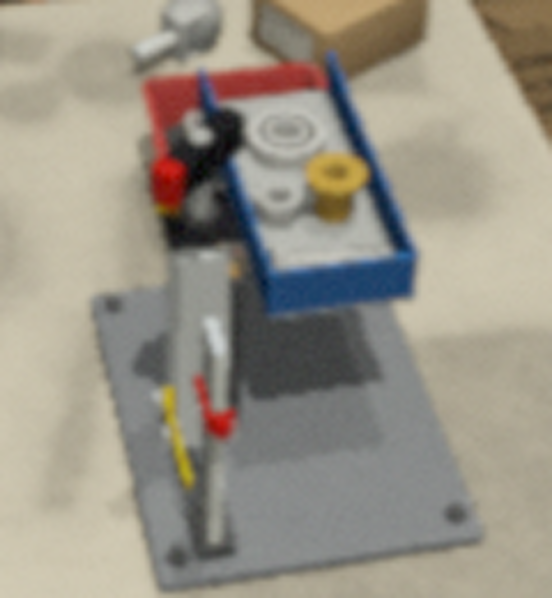

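The scene crop shows the bar from (488,103) to the red end (603,125), with the stem dot at (543,98). The pointer tip is at (655,308) and the red slider at (665–715,200–175). In the side crop the dot is at (197,125), the red end at (168,170) and the base corners at (95,298), (160,588) and (480,540).

```bash
cat > h.py <<'E'
import numpy as np
from bench import bot
from scipy.spatial.transform import Rotation as Rn
def ray(n,p,pose=None):
    c=bot.camera_info(n); d=np.linalg.solve(c["K"],[*p,1])
    if n=="wrist":
        T=c["tool_from_camera"]; o,q=pose; R=Rn.from_quat(np.roll(q,-1)).as_matrix()
        return R@T[:3,3]+o, R@T[:3,:3]@d
    return -c["R"].T@c["t"], c["R"].T@d
def at(n,p,z,pose=None):
    o,d=ray(n,p,pose); return o+d*(z-o[2])/d[2]
def proj(n,X,pose=None):
    c=bot.camera_info(n)
    if n=="wrist":
        T=c["tool_from_camera"]; o,q=pose; R=Rn.from_quat(np.roll(q,-1)).as_matrix()
        x=T[:3,:3].T@(R.T@(X-o)-T[:3,3])
    else: x=c["R"]@X+c["t"]
    x=c["K"]@x; return x[:2]/x[2]
def tri(*rs):
    A=0;b=0
    for o,d in rs:
        d=d/np.linalg.norm(d);P=np.eye(3)-np.outer(d,d);A=A+P;b=b+P@o
    return np.linalg.solve(A,b)
E
python3 - <<'E'
from h import *
np.set_printoptions(precision=4,suppress=True)
S=lambda u,v:(200+u/5,195+v/5)
D=lambda u,v:(270+u/4.6,195+v/4.6)
print("dot",at("scene",S(543,98),.207),at("side",D(197,125),.207),tri(ray("scene",S(543,98)),ray("side",D(197,125))))
print("ends",at("scene",S(488,103),.195),at("scene",S(603,125),.195))
print("sideends",at("side",D(168,183),.195),at("side",D(232,130),.195))
print("ptr",tri(ray("scene",S(655,308)),ray("side",D(190,485))))
print("mark+",tri(ray("scene",S(712,176)),ray("side",D(200,380))),tri(ray("scene",S(668,200)),ray("side",D(222,430))))
for p in((400,485),(733,330)):print("base",at("scene",S(*p),.01))
for p in((95,298),(160,588),(480,540)):print("base",at("side",D(*p),.01))
print("post",at("scene",S(682,128),.152),at("side",D(212,322),.152))
E
```

```text
dot [ 0.4747 -0.0346  0.207 ] [ 0.4803 -0.0257  0.207 ] [ 0.4761 -0.0329  0.2103]
ends [ 0.496  -0.0149  0.195 ] [ 0.4535 -0.0568  0.195 ]
sideends [ 0.4607 -0.0508  0.195 ] [ 0.4995 -0.0184  0.195 ]
ptr [ 0.4603 -0.0947  0.0285]
mark+ [ 0.4557 -0.1211  0.1285] [ 0.4745 -0.113   0.0889]
base [0.4336 0.0774 0.01  ]
base [ 0.4341 -0.1328  0.01  ]
base [0.4452 0.073  0.01  ]
base [ 0.4378 -0.1388  0.01  ]
base [ 0.6026 -0.1443  0.01  ]
post [ 0.4666 -0.1136  0.152 ] [ 0.4703 -0.1032  0.152 ]
```

The leg axis is at about (0.477,-0.033) and the bar lies at about 0.72 rad. The stand is nearly square to the world frame. Next I'll get a close oblique view of the mark from the robot's side, on the way.

Emit:
arm_command:
  deltas:
    - {"xyz": [23,-27.5,-1.2]}
    - {"xyz": [23,-27.5,-1.2]}
    - {"xyz": [23,-27.5,-1.2]}
    - {"xyz": [23,-27.5,-1.2]}
    - {"xyz": [23,-27.5,-1.2]}
    - {"xyz": [23,-27.5,-1.2]}
    - {"xyz": [23,-27.5,-1.2]}
    - {"xyz": [23,-27.5,-1.2]}
    - {"xyz": [23,-27.5,-1.2]}
    - {"xyz": [23,-27.5,-1.2]}
    - {"xyz": [23,-27.5,-1.2]}
    - {"xyz": [23,-27.5,-1.2]}
    - {"xyz": [23,-27.5,-1.2]}
    - {"xyz": [23,-27.5,-1.2]}

```text
invalid input at $.deltas[0]: expected keys xyz, dr, gripper
```

Emit:
arm_command:
  deltas:
    - {"dr": [0,0,-0.145]}
    - {"dr": [0,0,-0.145]}
    - {"dr": [0,0,-0.145]}
    - {"dr": [0,0,-0.145]}
    - {"dr": [0,0,-0.145]}
    - {"dr": [0,0,-0.145]}
    - {"dr": [0,0,-0.145]}
    - {"dr": [0,0,-0.145]}
    - {"dr": [0,0,-0.145]}
    - {"dr": [0,0,-0.145]}
    - {"dr": [0,0,-0.145]}
    - {"dr": [0,0,-0.145]}
    - {"dr": [0,0,-0.145]}
    - {"dr": [0,0,-0.145]}
    - {"dr": [0,0,-0.145]}
    - {"dr": [0,0,-0.145]}
    - {"dr": [0,0,-0.145]}
    - {"dr": [0,0,-0.145]}
    - {"dr": [0,0,-0.145]}
    - {"dr": [0,0,-0.145]}

```text
invalid input at $.deltas[0]: expected keys xyz, dr, gripper
```

Emit:
arm_command:
  deltas:
    - {"dr": [0,-0.145,0]}
    - {"dr": [0,-0.145,0]}
    - {"dr": [0,-0.145,0]}
    - {"dr": [0,-0.145,0]}
    - {}

```text
invalid input at $.deltas[0]: expected keys xyz, dr, gripper
```

```bash
python3 - <<'E'
from h import *
import cv2
s=bot.observe(); im=bot.snapshot("wrist"); print(s["time_s"],s["eef_pos"],s["tcp_rot"],s["joints"])
np.savez("w1.npz",o=s["eef_pos"],q=s["tcp_rot"])
cv2.imwrite("pics/w1.png",im)
E
```

```text
0.1 [ 0.13930227 -0.55739809  0.21871631] [-7.86408848e-04  9.92519844e-01  1.22080879e-01  1.38342746e-05] [-1.44700485e+00  2.76521393e-01  1.50595838e+00  3.05506036e-05
  1.36068566e+00 -1.20987348e-01]
```

View pics/w1.png

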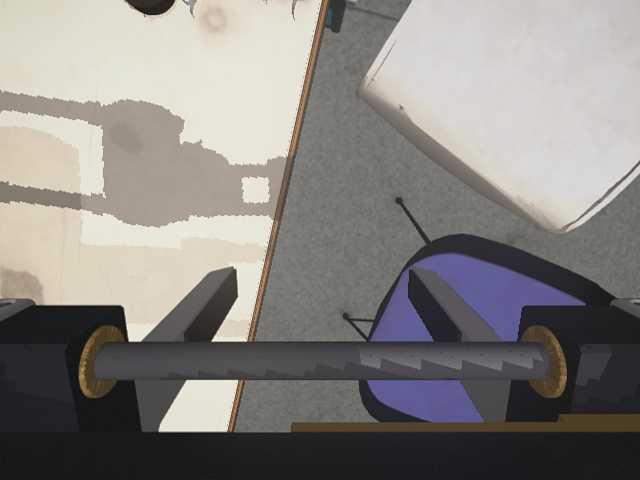

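The moves were refused because every key is required in each row, so the picture only shows the start pose. The fingers fill the image below row 270 and the upper half is clear. I'll resend with full rows.

Emit:
arm_command:
  deltas:
    - {"xyz": [23,-27.5,-1.2],"dr": [0,0,0],"gripper": 94}
    - {"xyz": [23,-27.5,-1.2],"dr": [0,0,0],"gripper": 94}
    - {"xyz": [23,-27.5,-1.2],"dr": [0,0,0],"gripper": 94}
    - {"xyz": [23,-27.5,-1.2],"dr": [0,0,0],"gripper": 94}
    - {"xyz": [23,-27.5,-1.2],"dr": [0,0,0],"gripper": 94}
    - {"xyz": [23,-27.5,-1.2],"dr": [0,0,0],"gripper": 94}
    - {"xyz": [23,-27.5,-1.2],"dr": [0,0,0],"gripper": 94}
    - {"xyz": [23,-27.5,-1.2],"dr": [0,0,0],"gripper": 94}
    - {"xyz": [23,-27.5,-1.2],"dr": [0,0,0],"gripper": 94}
    - {"xyz": [23,-27.5,-1.2],"dr": [0,0,0],"gripper": 94}
    - {"xyz": [23,-27.5,-1.2],"dr": [0,0,0],"gripper": 94}
    - {"xyz": [23,-27.5,-1.2],"dr": [0,0,0],"gripper": 94}
    - {"xyz": [23,-27.5,-1.2],"dr": [0,0,0],"gripper": 94}
    - {"xyz": [23,-27.5,-1.2],"dr": [0,0,0],"gripper": 94}

```text
time_s: 1.55
eef_pos: [0.3587, -0.1049, 0.2363]
tcp_rot: [0.0, 0.993, 0.122, 0.0]
force: [-0.3, -0.8, 0.5]
grip_width: 0.094
grasp_force: 0.0
```

Emit:
arm_command:
  deltas:
    - {"xyz": [0,0,0],"dr": [0,0,-0.145],"gripper": 94}
    - {"xyz": [0,0,0],"dr": [0,0,-0.145],"gripper": 94}
    - {"xyz": [0,0,0],"dr": [0,0,-0.145],"gripper": 94}
    - {"xyz": [0,0,0],"dr": [0,0,-0.145],"gripper": 94}
    - {"xyz": [0,0,0],"dr": [0,0,-0.145],"gripper": 94}
    - {"xyz": [0,0,0],"dr": [0,0,-0.145],"gripper": 94}
    - {"xyz": [0,0,0],"dr": [0,0,-0.145],"gripper": 94}
    - {"xyz": [0,0,0],"dr": [0,0,-0.145],"gripper": 94}
    - {"xyz": [0,0,0],"dr": [0,0,-0.145],"gripper": 94}
    - {"xyz": [0,0,0],"dr": [0,0,-0.145],"gripper": 94}
    - {"xyz": [0,0,0],"dr": [0,0,-0.145],"gripper": 94}
    - {"xyz": [0,0,0],"dr": [0,0,-0.145],"gripper": 94}
    - {"xyz": [0,0,0],"dr": [0,0,-0.145],"gripper": 94}
    - {"xyz": [0,0,0],"dr": [0,0,-0.145],"gripper": 94}
    - {"xyz": [0,0,0],"dr": [0,0,-0.145],"gripper": 94}
    - {"xyz": [0,0,0],"dr": [0,0,-0.145],"gripper": 94}
    - {"xyz": [0,0,0],"dr": [0,0,-0.145],"gripper": 94}
    - {"xyz": [0,0,0],"dr": [0,0,-0.145],"gripper": 94}
    - {"xyz": [0,0,0],"dr": [0,0,-0.145],"gripper": 94}
    - {"xyz": [0,0,0],"dr": [0,0,-0.145],"gripper": 94}

```text
time_s: 3.55
eef_pos: [0.3582, -0.1062, 0.236]
tcp_rot: [-0.0, -0.005, 1.0, 0.0]
force: [-0.4, 0.1, -1.0]
grip_width: 0.0936
grasp_force: 0.0
```

Emit:
arm_command:
  deltas:
    - {"xyz": [0,0,0],"dr": [0,-0.145,0],"gripper": 94}
    - {"xyz": [0,0,0],"dr": [0,-0.145,0],"gripper": 94}
    - {"xyz": [0,0,0],"dr": [0,-0.145,0],"gripper": 94}
    - {"xyz": [0,0,0],"dr": [0,-0.145,0],"gripper": 94}
    - {"xyz": [0,0,0],"dr": [0,0,0],"gripper": 94}

```text
time_s: 4.05
eef_pos: [0.3621, -0.0973, 0.2368]
tcp_rot: [0.279, 0.006, 0.96, -0.002]
force: [-1.3, -0.7, 0.2]
grip_width: 0.0942
grasp_force: 0.0
```

```bash
python3 - <<'E'
from h import *
import cv2
s=bot.observe(); im=bot.snapshot("wrist"); print(s["time_s"],s["eef_pos"],s["tcp_rot"],s["joints"])
np.savez("w1.npz",o=s["eef_pos"],q=s["tcp_rot"])
cv2.imwrite("pics/w2.png",im)
P=(s["eef_pos"],s["tcp_rot"])
for X in([.46,-.105,.11],[.477,-.033,.195],[.46,-.095,.03]):print(proj("wrist",np.array(X),P))
E
```

```text
4.05 [ 0.36207532 -0.09728675  0.23682588] [ 0.27940056  0.00618295  0.96015288 -0.0018834 ] [-0.91592115 -0.34941131  2.19924814  0.52952681  0.98609738 -2.70248624]
[315.99888788 242.80556799]
[401.61898479 330.42880308]
[325.77903973 191.17610155]
```

View pics/w2.png

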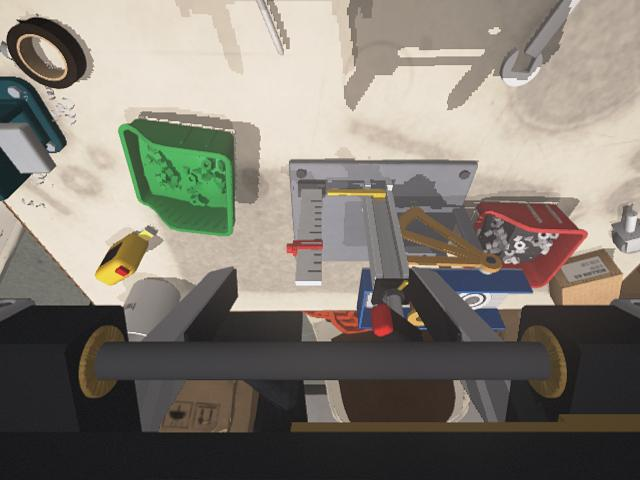

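The stand is clearly visible upside down, with the red slider at (305,247), the pointer tip at (330,191) and the lever's red end at (382,320). I'll enlarge the slider and pointer.

```bash
python3 - <<'E'
import cv2
a=cv2.imread("pics/w2.png")[175:345,275:415]
cv2.imwrite("pics/w2c.png",cv2.resize(a,None,fx=3.5,fy=3.5,interpolation=cv2.INTER_CUBIC))
E
```

```text
(no output)
```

View pics/w2c.png

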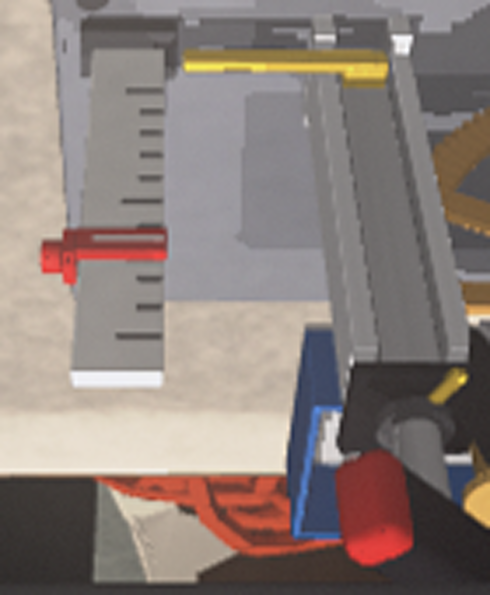

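```bash
python3 - <<'E'
from h import *
np.set_printoptions(precision=4,suppress=True)
f=np.load("w1.npz");P=(f["o"],f["q"])
C=lambda u,v:(275+u/3.5,175+v/3.5)
S=lambda u,v:(200+u/5,195+v/5)
tip=at("wrist",C(185,62),.030,P); print("tip",tip)
top=at("wrist",C(163,371),.152,P); print("top R front",top, at("wrist",C(163,386),.152,P),at("wrist",C(72,371),.152,P))
def atx(p,x):
    o,d=ray("wrist",p,P); return o+d*(x-o[0])/d[0]
for x in(top[0]-.004,top[0],tip[0]):
    print(x,"mark",atx(C(165,239),x)[1:],"ticks",[round(atx(C(160,v),x)[2],4) for v in(90,201,336,371)])
print("markscene",tri(ray("wrist",C(165,239),P),ray("scene",S(668,199))))
print("red end",at("wrist",C(375,500),.195,P))
E
```

```text
tip [ 0.4622 -0.0927  0.03  ]
top R front [ 0.4654 -0.0996  0.152 ] [ 0.4718 -0.0997  0.152 ] [ 0.4651 -0.1229  0.152 ]
0.4614069722220404 mark [-0.0991  0.1094] ticks [np.float64(0.045), np.float64(0.0944), np.float64(0.1438), np.float64(0.155)]
0.4654069722220404 mark [-0.0991  0.1056] ticks [np.float64(0.0402), np.float64(0.0904), np.float64(0.1406), np.float64(0.152)]
0.4622281197157396 mark [-0.0991  0.1086] ticks [np.float64(0.044), np.float64(0.0936), np.float64(0.1431), np.float64(0.1544)]
markscene [ 0.455  -0.0991  0.1158]
red end [ 0.457  -0.0514  0.195 ]
```

The scale ticks project to 0.040, 0.090 and 0.140 m, which confirms the calibration. The mark is at about 0.109 m, so the leg must rise about 79 mm. The leg axis is at (0.4766,-0.034) and the bar yaw is 0.72. Next I untilt, turn back and rise.

Emit:
arm_command:
  deltas:
    - {"xyz": [0,0,0],"dr": [0,0.142,0],"gripper": 94}
    - {"xyz": [0,0,0],"dr": [0,0.142,0],"gripper": 94}
    - {"xyz": [0,0,0],"dr": [0,0.142,0],"gripper": 94}
    - {"xyz": [0,0,0],"dr": [0,0.142,0],"gripper": 94}

```text
time_s: 4.5
eef_pos: [0.3682, -0.0992, 0.2413]
tcp_rot: [0.012, -0.002, 1.0, -0.003]
force: [0.7, -0.3, 0.7]
grip_width: 0.094
grasp_force: 0.0
```

Emit:
arm_command:
  deltas:
    - {"xyz": [0,0,-3],"dr": [0,0,0.142],"gripper": 94}
    - {"xyz": [0,0,-3],"dr": [0,0,0.142],"gripper": 94}
    - {"xyz": [0,0,-3],"dr": [0,0,0.142],"gripper": 94}
    - {"xyz": [0,0,-3],"dr": [0,0,0.142],"gripper": 94}
    - {"xyz": [0,0,-3],"dr": [0,0,0.142],"gripper": 94}
    - {"xyz": [0,0,-3],"dr": [0,0,0.142],"gripper": 94}
    - {"xyz": [0,0,-3],"dr": [0,0,0.142],"gripper": 94}
    - {"xyz": [0,0,-3],"dr": [0,0,0.142],"gripper": 94}
    - {"xyz": [0,0,-3],"dr": [0,0,0.142],"gripper": 94}
    - {"xyz": [0,0,-3],"dr": [0,0,0.142],"gripper": 94}
    - {"xyz": [0,0,-3],"dr": [0,0,0.142],"gripper": 94}
    - {"xyz": [0,0,-3],"dr": [0,0,0.142],"gripper": 94}
    - {"xyz": [0,0,-3],"dr": [0,0,0.142],"gripper": 94}
    - {"xyz": [0,0,-3],"dr": [0,0,0.142],"gripper": 94}
    - {"xyz": [0,0,-3],"dr": [0,0,0.142],"gripper": 94}
    - {"xyz": [0,0,-3],"dr": [0,0,0.142],"gripper": 94}
    - {"xyz": [0,0,-3],"dr": [0,0,0.142],"gripper": 94}

```text
time_s: 6.2
eef_pos: [0.3662, -0.0989, 0.2911]
tcp_rot: [0.006, 0.935, 0.355, 0.012]
force: [-0.1, -0.4, -0.1]
grip_width: 0.094
grasp_force: 0.0
```

```bash
cat >> h.py <<'E'
def go(X,yaw):
    "tool-frame shift (mm) and turn to reach X with the tool down and its x at yaw"
    s=bot.observe(); R=Rn.from_quat(np.roll(s["tcp_rot"],-1))
    c,n=np.cos(yaw),np.sin(yaw); G=Rn.from_matrix([[c,n,0],[n,-c,0],[0,0,-1]])
    print(s["time_s"],s["eef_pos"].round(4),"joints",s["joints"].round(3))
    print("shift",(R.inv().apply(np.array(X)-s["eef_pos"])*1000).round(1),"turn",(R.inv()*G).as_rotvec().round(4))
E
python3 -c "
from h import *
go([.4766,-.034,.26],.72)"
```

```text
6.2 [ 0.3662 -0.0989  0.2911] joints [-0.456 -0.082  1.741  0.008  1.457  0.389]
shift [125.1  24.   33.8] turn [ 0.0204 -0.0175  0.0049]
```

Emit:
arm_command:
  deltas:
    - {"xyz": [0,0,0],"dr": [0.02,-0.0175,0.005],"gripper": 94}
    - {"xyz": [21,4,5],"dr": [0,0,0],"gripper": 94}
    - {"xyz": [21,4,5],"dr": [0,0,0],"gripper": 94}
    - {"xyz": [21,4,5],"dr": [0,0,0],"gripper": 94}
    - {"xyz": [21,4,5],"dr": [0,0,0],"gripper": 94}
    - {"xyz": [21,4,5],"dr": [0,0,0],"gripper": 94}
    - {"xyz": [21,4,5],"dr": [0,0,0],"gripper": 94}
    - {"xyz": [0,0,0],"dr": [0,0,0],"gripper": 94}

```text
time_s: 7.0
eef_pos: [0.4774, -0.0318, 0.2593]
tcp_rot: [-0.001, 0.935, 0.356, -0.0]
force: [-1.1, 0.4, 0.4]
grip_width: 0.094
grasp_force: 0.0
```

```bash
python3 - <<'E'
from h import *
import cv2
go([.4766,-.034,.19],.72)
s=bot.observe(); im=bot.snapshot("wrist"); P=(s["eef_pos"],s["tcp_rot"]); np.savez("w2.npz",o=P[0],q=P[1])
print(proj("wrist",np.array([.4766,-.034,.207]),P))
cv2.imwrite("pics/w3.png",im)
E
```

```text
7.0 [ 0.4774 -0.0318  0.2593] joints [-0.214  0.108  1.624  0.002  1.411  0.629]
shift [-2.1  1.2 69.3] turn [-0.0023 -0.0008  0.0076]
[323.84369594 263.43001192]
```

View pics/w3.png

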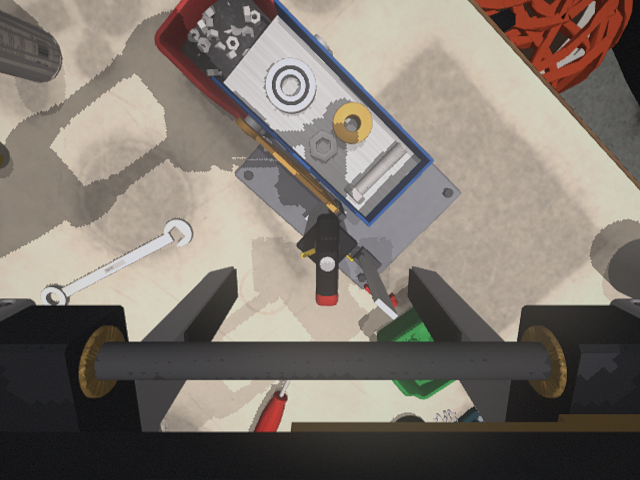

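The bar is aligned with the tool's x, running from (327,214) to (327,303). The stem dot is at (327,264) against (324,263) predicted, so the target moves about 2 mm in tool +y. Now I descend and grip.

Emit:
arm_command:
  deltas:
    - {"xyz": [-2,3,9],"dr": [0,0,0.005],"gripper": 94}
    - {"xyz": [0,0,15],"dr": [0,0,0],"gripper": 80}
    - {"xyz": [0,0,15],"dr": [0,0,0],"gripper": 60}
    - {"xyz": [0,0,15],"dr": [0,0,0],"gripper": 50}
    - {"xyz": [0,0,15],"dr": [0,0,0],"gripper": 40}
    - {"xyz": [0,0,0],"dr": [0,0,0],"gripper": 25}
    - {"xyz": [0,0,0],"dr": [0,0,0],"gripper": 10}
    - {"xyz": [0,0,0],"dr": [0,0,0],"gripper": 8}
    - {"xyz": [0,0,0],"dr": [0,0,0],"gripper": 8}
    - {"xyz": [0,0,0],"dr": [0,0,0],"gripper": 8}
  newtons: 40

```text
time_s: 8.05
eef_pos: [0.4751, -0.0367, 0.192]
tcp_rot: [-0.001, 0.937, 0.35, 0.001]
force: [0.1, 0.2, 0.3]
grip_width: 0.0258
grasp_force: 0.0
```

```bash
python3 -c "
from h import *
s=bot.observe();print(s['force'],s['torque'],s['grip_width'],s['grasp_force'],s['tcp_rot']);go([.4766,-.034,.19],.72)"
```

```text
[0.1355845  0.2141553  0.27329346] [ 0.00402003 -0.03961951  0.06080925] 0.0258061747326312 0.0 [-0.00101058  0.93692205  0.3495339   0.00145103]
8.05 [ 0.4751 -0.0367  0.192 ] joints [-0.226  0.145  1.751  0.003  1.245  0.63 ]
shift [ 2.9 -1.   2. ] turn [-0.0009 -0.0034 -0.0059]
```

Still closing. A few more rows will finish it.

Emit:
arm_command:
  deltas:
    - {"xyz": [0,0,1.5],"dr": [0,0,0],"gripper": 8}
    - {"xyz": [0,0,0],"dr": [0,0,0],"gripper": 8}
    - {"xyz": [0,0,0],"dr": [0,0,0],"gripper": 8}
    - {"xyz": [0,0,0],"dr": [0,0,0],"gripper": 8}
  newtons: 40

```text
time_s: 8.45
eef_pos: [0.4756, -0.0373, 0.1902]
tcp_rot: [-0.0, 0.937, 0.35, 0.002]
force: [1.7, -2.6, 0.2]
grip_width: 0.0147
grasp_force: 40.0
```

```bash
python3 -c "
from h import *
s=bot.observe();print(s['force'],s['torque'],s['grip_width'],s['grasp_force'],s['tcp_rot']);go([.4766,-.034,.19],.72)"
```

```text
[ 1.67392764 -2.60634184  0.17632214] [-0.56979764 -0.39732261 -0.0327784 ] 0.014705347505473788 39.999622106552124 [-3.89874323e-04  9.36921076e-01  3.49537469e-01  1.51739671e-03]
8.45 [ 0.4756 -0.0373  0.1902] joints [-0.226  0.147  1.753  0.002  1.24   0.63 ]
shift [ 2.9 -1.8  0.2] turn [ 0.0003 -0.0031 -0.0058]
```

Gripped, 14.7 mm at 40 N. Raising the leg 76 mm first.

Emit:
arm_command:
  deltas:
    - {"xyz": [0,0.5,-4],"dr": [0,0,0],"gripper": 8}
    - {"xyz": [0,0.5,-4],"dr": [0,0,0],"gripper": 8}
    - {"xyz": [0,0,-4],"dr": [0,0,0],"gripper": 8}
    - {"xyz": [0,0,-4],"dr": [0,0,0],"gripper": 8}
    - {"xyz": [0,0,-4],"dr": [0,0,0],"gripper": 8}
    - {"xyz": [0,0,-4],"dr": [0,0,0],"gripper": 8}
    - {"xyz": [0,0,-4],"dr": [0,0,0],"gripper": 8}
    - {"xyz": [0,0,-4],"dr": [0,0,0],"gripper": 8}
    - {"xyz": [0,0,-4],"dr": [0,0,0],"gripper": 8}
    - {"xyz": [0,0,-4],"dr": [0,0,0],"gripper": 8}
    - {"xyz": [0,0,-4],"dr": [0,0,0],"gripper": 8}
    - {"xyz": [0,0,-4],"dr": [0,0,0],"gripper": 8}
    - {"xyz": [0,0,-4],"dr": [0,0,0],"gripper": 8}
    - {"xyz": [0,0,-4],"dr": [0,0,0],"gripper": 8}
    - {"xyz": [0,0,-4],"dr": [0,0,0],"gripper": 8}
    - {"xyz": [0,0,-4],"dr": [0,0,0],"gripper": 8}
    - {"xyz": [0,0,-4],"dr": [0,0,0],"gripper": 8}
    - {"xyz": [0,0,-4],"dr": [0,0,0],"gripper": 8}
    - {"xyz": [0,0,-4],"dr": [0,0,0],"gripper": 8}
    - {"xyz": [0,0,0],"dr": [0,0,0],"gripper": 8}
  newtons: 45

```text
time_s: 10.45
eef_pos: [0.4756, -0.0373, 0.2668]
tcp_rot: [-0.001, 0.937, 0.35, 0.002]
force: [3.9, -1.7, -2.8]
grip_width: 0.0146
grasp_force: 45.0
```

```bash
python3 - <<'E'
from h import *
import cv2
s=bot.observe();print(s['force'],s['torque'],s['grip_width'],s['tcp_rot']);go([.4766,-.034,.269],.72)
a=bot.snapshot("scene"); b=bot.snapshot("side")
cv2.imwrite("pics/sc1.png",a);cv2.imwrite("pics/sd1.png",b)
r=lambda im,f:cv2.resize(im,None,fx=f,fy=f,interpolation=cv2.INTER_CUBIC)
A=r(a[205:295,200:350],5); B=r(b[225:325,295:345],4.5)   # 750x450
out=np.zeros((600,800,3),np.uint8)
A=r(a[210:300,205:345],4); out[:360,:560]=A
B=r(b[215:315,295:345],4.6); out[:460,565:795]=B
out[360:600,:560]=r(a[225:265,305:355],5)[:200].shape and cv2.copyMakeBorder(cv2.resize(a[222:262,290:383],(558,240),interpolation=cv2.INTER_CUBIC),0,0,0,2,0)
cv2.imwrite("pics/c1.png",out)
E
```

```text
[ 3.9340945  -1.6562131  -2.76059724] [-0.17331427 -0.81004818  0.03205844] 0.014573691291320225 [-0.0013523   0.93692951  0.34951234  0.0015455 ]
10.45 [ 0.4756 -0.0373  0.2668] joints [-0.227  0.101  1.614  0.004  1.426  0.629]
shift [ 2.9 -1.8 -2.2] turn [-0.0014 -0.0038 -0.0059]
```

View pics/c1.png

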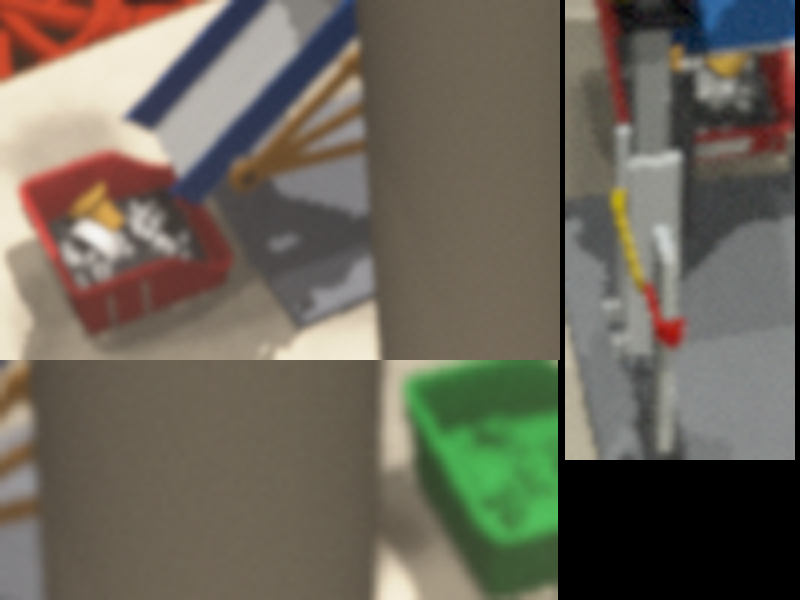

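The scene view of the mark is blocked by the arm. The side view, at (645,288) in the crop, shows the yellow pointer tip meeting the red slider end at about the same level. The bush (95,205) and bearing (95,240) are in the bin, and the lower tray is empty. I'll check the mark's height numerically.

```bash
python3 - <<'E'
from h import *
import cv2
np.set_printoptions(precision=4,suppress=True,linewidth=150)
w=cv2.imread("pics/w2.png").astype(int)
for c in(308,314,319,322,323): print("w col",c,[tuple(w[r,c,::-1]) for r in range(238,252)])
print("ptr cols");
for c in(328,330,334):print(c,[tuple(w[r,c,::-1]) for r in range(187,198)])
print("row192",[tuple(w[192,c,::-1]) for c in range(323,332)])
for n in("sd1","side0"):
    b=cv2.imread(f"pics/{n}.png").astype(int); B,G,R=b[...,0],b[...,1],b[...,2]
    red=(R>140)&(G<90)&(B<90); yel=(R>130)&(G>100)&(B<80)
    for nm,m in(("red",red),("yel",yel)):
        for r in range(250,305):
            cs=np.flatnonzero(m[r,300:325])+300
            if len(cs):print(n,nm,r,cs)
print([proj("side",np.array(X)) for X in([.4622,-.0927,.03],[.4622,-.0927,.1066],[.461,-.0991,.109],[.461,-.0991,.112])])
E
```

```text
w col 308 [(np.int64(153), np.int64(148), np.int64(145)), (np.int64(138), np.int64(129), np.int64(127)), (np.int64(127), np.int64(84), np.int64(82)), (np.int64(124), np.int64(58), np.int64(55)), (np.int64(145), np.int64(132), np.int64(127)), (np.int64(143), np.int64(117), np.int64(115)), (np.int64(131), np.int64(75), np.int64(71)), (np.int64(122), np.int64(63), np.int64(59)), (np.int64(171), np.int64(71), np.int64(68)), (np.int64(208), np.int64(74), np.int64(71)), (np.int64(220), np.int64(69), np.int64(65)), (np.int64(174), np.int64(130), np.int64(126)), (np.int64(147), np.int64(147), np.int64(144)), (np.int64(150), np.int64(146), np.int64(142))]
w col 314 [(np.int64(146), np.int64(143), np.int64(139)), (np.int64(102), np.int64(99), np.int64(97)), (np.int64(111), np.int64(61), np.int64(57)), (np.int64(126), np.int64(60), np.int64(57)), (np.int64(146), np.int64(132), np.int64(129)), (np.int64(144), np.int64(118), np.int64(114)), (np.int64(130), np.int64(75), np.int64(71)), (np.int64(122), np.int64(61), np.int64(60)), (np.int64(169), np.int64(70), np.int64(67)), (np.int64(208), np.int6
[... 5265 characters left out ...]
19 320]
side0 red 288 [317 318 319 320]
side0 red 289 [318 319]
side0 yel 253 [321]
side0 yel 254 [321]
side0 yel 279 [306 307]
side0 yel 280 [306 307]
side0 yel 281 [306 307]
side0 yel 282 [306 307]
side0 yel 283 [306 307]
side0 yel 284 [306 307]
side0 yel 285 [306 307]
side0 yel 286 [306 307]
side0 yel 287 [307]
side0 yel 289 [308]
side0 yel 290 [308]
side0 yel 291 [308]
side0 yel 292 [308 309]
side0 yel 293 [308 309 310]
side0 yel 294 [308 309 310]
side0 yel 295 [309 310]
side0 yel 296 [309 310]
side0 yel 297 [309 310 311]
side0 yel 298 [309 310 311]
side0 yel 299 [310 311]
[array([310.874 , 300.1779]), array([311.1347, 277.0746]), array([311.2517, 278.426 ]), array([311.2627, 277.4696])]
```

The tip at 0.1066 m projects to (311.1,277.1) in the side view and is seen there. The mark measures about 0.1097 m in both views, so I raise another 3 mm and let the parts settle.

Emit:
arm_command:
  deltas:
    - {"xyz": [0,0,-1.5],"dr": [0,0,0],"gripper": 8}
    - {"xyz": [0,0,-1.5],"dr": [0,0,0],"gripper": 8}
    - {"xyz": [0,0,0],"dr": [0,0,0],"gripper": 8}
    - {"xyz": [0,0,0],"dr": [0,0,0],"gripper": 8}
    - {"xyz": [0,0,0],"dr": [0,0,0],"gripper": 8}

```text
time_s: 11.05
eef_pos: [0.4756, -0.0373, 0.2689]
tcp_rot: [-0.002, 0.937, 0.349, 0.001]
force: [4.8, -1.1, -3.4]
grip_width: 0.0149
grasp_force: 45.0
```

```bash
python3 - <<'E'
from h import *
import cv2
s=bot.observe();print(s['force'],s['torque'],s['grip_width'],s['tcp_rot']);go([.4756,-.0373,.2698],.72)
P=(s["eef_pos"],s["tcp_rot"])
w=bot.snapshot("wrist");a=bot.snapshot("scene");b=bot.snapshot("side")
for n,i in(("w",w),("a",a),("b",b)):cv2.imwrite(f"pics/{n}2.png",i)
for X in([.547,.08,.1],[.547,.15,.03]):print([proj(n,np.array(X),P) for n in("wrist","scene","side")])
out=np.zeros((600,800,3),np.uint8)
out[:330,:440]=w[0:330,100:540]
out[330:600,:400]=cv2.resize(a[240:294,205:285],(400,270),interpolation=cv2.INTER_CUBIC)
out[:330,440:800]=cv2.resize(b[170:280,290:410],(360,330),interpolation=cv2.INTER_CUBIC)
out[330:600,420:800]=cv2.resize(a[190:262,240:341],(380,270),interpolation=cv2.INTER_CUBIC)
cv2.imwrite("pics/c2.png",out)
E
```

```text
[ 4.76398195 -1.12315475 -3.4278242 ] [-0.11922598 -0.9589392  -0.00137792] 0.014883390213303219 [-0.00152878  0.93694067  0.34948271  0.00129348]
11.05 [ 0.4756 -0.0373  0.2689] joints [-0.227  0.1    1.61   0.004  1.431  0.629]
shift [ 0.   0.  -0.9] turn [-0.002  -0.0035 -0.006 ]
[array([276.07161093,  82.62259417]), array([257.40055878, 242.09676265]), array([328.61629802, 226.43642971])]
[array([233.76536955,  49.54499763]), array([235.98505412, 269.27613597]), array([321.47057962, 230.53270044])]
```

View pics/c2.png

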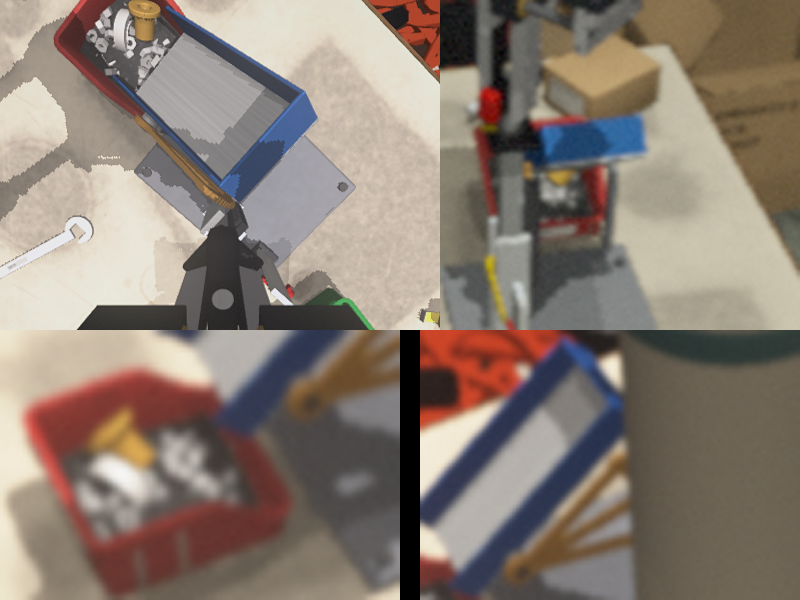

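The tray is now empty. In the wrist crop the bush is at (143,18) and the bearing at (122,35) in the bin, with the small parts among the screws, and nothing lies on the stand or bench. Next I raise 0.8 mm and turn clockwise (tool +z) about the stem, 3 mm along tool x.

Emit:
arm_command:
  deltas:
    - {"xyz": [0,0,-0.8],"dr": [0,0,0],"gripper": 8}
    - {"xyz": [0,-0.24,0],"dr": [0,0,0.08],"gripper": 8}
    - {"xyz": [0,-0.24,0],"dr": [0,0,0.08],"gripper": 8}
    - {"xyz": [0,-0.24,0],"dr": [0,0,0.08],"gripper": 8}
    - {"xyz": [0,-0.24,0],"dr": [0,0,0.08],"gripper": 8}
    - {"xyz": [0,-0.24,0],"dr": [0,0,0.08],"gripper": 8}
    - {"xyz": [0,-0.24,0],"dr": [0,0,0.08],"gripper": 8}
    - {"xyz": [0,-0.24,0],"dr": [0,0,0.08],"gripper": 8}
    - {"xyz": [0,-0.24,0],"dr": [0,0,0.08],"gripper": 8}
    - {"xyz": [0,-0.24,0],"dr": [0,0,0.08],"gripper": 8}
    - {"xyz": [0,0,0],"dr": [0,0,0],"gripper": 8}
  newtons: 50

```text
time_s: 12.3
eef_pos: [0.4746, -0.0348, 0.2696]
tcp_rot: [-0.002, 1.0, -0.004, 0.001]
force: [5.5, 0.6, -3.4]
grip_width: 0.0145
grasp_force: 50.0
```

```bash
cat >> h.py <<'E'
def st():
    s=bot.observe(); x=Rn.from_quat(np.roll(s["tcp_rot"],-1)).as_matrix()[:,0]
    print(s["time_s"],s["eef_pos"].round(4),"yaw",np.arctan2(x[1],x[0]).round(4),"F",s["force"].round(1),"T",s["torque"].round(3),"w",s["grip_width"],s["grasp_force"],s["joints"].round(3))
E
python3 -c "
from h import *
st()"
```

```text
12.3 [ 0.4746 -0.0348  0.2696] yaw -0.0073 F [ 5.5  0.6 -3.4] T [ 0.052 -0.95  -0.097] w 0.014522138099303987 50.00560998916626 [-0.224  0.098  1.61   0.005  1.433  1.354]
```

Emit:
arm_command:
  deltas:
    - {"xyz": [0.3,-0.15,0],"dr": [0,0,0.05],"gripper": 8}
    - {"xyz": [0.3,-0.15,0],"dr": [0,0,0.05],"gripper": 8}
    - {"xyz": [0,-0.1,0],"dr": [0,0,0.03],"gripper": 8}
    - {"xyz": [0,0,0],"dr": [0,0,0],"gripper": 8}

```text
time_s: 12.7
eef_pos: [0.4747, -0.0344, 0.2696]
tcp_rot: [-0.002, 0.998, -0.068, -0.0]
force: [3.6, 1.9, -3.1]
grip_width: 0.0144
grasp_force: 50.0
```

```bash
python3 -c "
from h import *
st()"
```

```text
12.7 [ 0.4747 -0.0344  0.2696] yaw -0.1357 F [ 3.6  1.9 -3.1] T [ 0.215 -0.709  0.019] w 0.014428493342530421 49.998913407325745 [-0.223  0.099  1.609  0.005  1.435  1.483]
```

Emit:
arm_command:
  deltas:
    - {"xyz": [0,-0.1,0],"dr": [0,0,0.03],"gripper": 8}
    - {"xyz": [0,-0.1,0],"dr": [0,0,0.03],"gripper": 8}
    - {"xyz": [0,0,0],"dr": [0,0,0],"gripper": 8}

```text
time_s: 13.0
eef_pos: [0.4747, -0.0342, 0.2696]
tcp_rot: [-0.002, 0.995, -0.097, -0.0]
force: [3.0, 2.4, -2.2]
grip_width: 0.0145
grasp_force: 50.0
```

Emit:
arm_command:
  deltas:
    - {"xyz": [0,-0.1,0],"dr": [0,0,0.03],"gripper": 8}
    - {"xyz": [0,0,0],"dr": [0,0,0],"gripper": 8}

```text
time_s: 13.2
eef_pos: [0.4747, -0.0341, 0.2696]
tcp_rot: [-0.002, 0.994, -0.112, -0.0]
force: [2.7, 3.3, -3.3]
grip_width: 0.0147
grasp_force: 50.0
```

```bash
python3 -c "
from h import *
st()"
```

```text
13.2 [ 0.4747 -0.0341  0.2696] yaw -0.2249 F [ 2.7  3.3 -3.3] T [ 0.484 -0.616  0.032] w 0.014720131839872764 49.998666644096375 [-0.222  0.099  1.609  0.005  1.435  1.573]
```

Emit:
arm_command:
  deltas:
    - {"xyz": [0,-0.1,0],"dr": [0,0,0.03],"gripper": 8}
    - {"xyz": [0,-0.1,0],"dr": [0,0,0.03],"gripper": 8}
    - {"xyz": [0,0,0],"dr": [0,0,0],"gripper": 8}

```text
time_s: 13.5
eef_pos: [0.4748, -0.0339, 0.2695]
tcp_rot: [-0.002, 0.99, -0.142, -0.0]
force: [3.4, 3.5, -3.0]
grip_width: 0.0144
grasp_force: 50.0
```

```bash
python3 -c "
from h import *
st()"
```

```text
13.5 [ 0.4748 -0.0339  0.2695] yaw -0.2847 F [ 3.4  3.5 -3. ] T [ 0.645 -0.614  0.01 ] w 0.014421816954044035 49.99865412712097 [-0.221  0.099  1.609  0.005  1.435  1.633]
```

Emit:
arm_command:
  deltas:
    - {"xyz": [0,-0.1,0],"dr": [0,0,0.03],"gripper": 8}
    - {"xyz": [0,0,0],"dr": [0,0,0],"gripper": 8}

```text
time_s: 13.7
eef_pos: [0.4748, -0.0338, 0.2695]
tcp_rot: [-0.002, 0.988, -0.157, -0.0]
force: [3.1, 4.8, -2.3]
grip_width: 0.0146
grasp_force: 50.0
```

```bash
python3 -c "
from h import *
st()"
```

```text
13.7 [ 0.4748 -0.0338  0.2695] yaw -0.3146 F [ 3.1  4.8 -2.3] T [ 0.635 -0.541  0.034] w 0.014592969148224793 49.99860763549805 [-0.221  0.099  1.609  0.005  1.435  1.663]
```

Emit:
arm_command:
  deltas:
    - {"xyz": [0,-0.3,0],"dr": [0,0,0.03],"gripper": 8}
    - {"xyz": [0,-0.2,0],"dr": [0,0,0.03],"gripper": 8}
    - {"xyz": [0,0,0],"dr": [0,0,0],"gripper": 8}

```text
time_s: 14.0
eef_pos: [0.4749, -0.0336, 0.2695]
tcp_rot: [-0.002, 0.983, -0.186, -0.001]
force: [1.8, 5.0, -3.4]
grip_width: 0.0144
grasp_force: 50.0
```

```bash
python3 -c "
from h import *
st()"
```

```text
14.0 [ 0.4749 -0.0336  0.2695] yaw -0.3744 F [ 1.8  5.  -3.4] T [ 0.647 -0.522  0.053] w 0.014434664365804558 49.99868988990784 [-0.22   0.099  1.609  0.004  1.435  1.724]
```

Emit:
arm_command:
  deltas:
    - {"xyz": [0,-0.1,0],"dr": [0,0,0.03],"gripper": 8}
    - {"xyz": [0,0,0],"dr": [0,0,0],"gripper": 8}

```text
time_s: 14.2
eef_pos: [0.475, -0.0335, 0.2695]
tcp_rot: [-0.002, 0.98, -0.201, -0.001]
force: [2.8, 4.7, -2.9]
grip_width: 0.0149
grasp_force: 50.0
```

```bash
python3 -c "
from h import *
st()"
```

```text
14.2 [ 0.475  -0.0335  0.2695] yaw -0.4045 F [ 2.8  4.7 -2.9] T [ 0.739 -0.476  0.031] w 0.014884590704693142 49.99878108501434 [-0.22   0.099  1.609  0.004  1.435  1.755]
```

Emit:
arm_command:
  deltas:
    - {"xyz": [0,-0.1,0],"dr": [0,0,0.03],"gripper": 8}
    - {"xyz": [0,0,0],"dr": [0,0,0],"gripper": 8}

```text
time_s: 14.4
eef_pos: [0.475, -0.0334, 0.2695]
tcp_rot: [-0.002, 0.977, -0.215, -0.001]
force: [2.8, 4.8, -2.0]
grip_width: 0.0148
grasp_force: 50.0
```

```bash
python3 -c "
from h import *
st()"
```

```text
14.4 [ 0.475  -0.0334  0.2695] yaw -0.4339 F [ 2.8  4.8 -2. ] T [ 0.709 -0.428  0.267] w 0.014806420710438016 50.030457973480225 [-0.22   0.099  1.609  0.004  1.435  1.784]
```

Emit:
arm_command:
  deltas:
    - {"xyz": [0,-0.1,0],"dr": [0,0,0.03],"gripper": 8}
    - {"xyz": [0,0,0],"dr": [0,0,0],"gripper": 8}

```text
time_s: 14.6
eef_pos: [0.475, -0.0334, 0.2695]
tcp_rot: [-0.002, 0.973, -0.229, -0.001]
force: [2.3, 4.4, -3.6]
grip_width: 0.0147
grasp_force: 50.5
```

```bash
python3 -c "
from h import *
st()"
```

```text
14.6 [ 0.475  -0.0334  0.2695] yaw -0.463 F [ 2.3  4.4 -3.6] T [ 0.776 -0.382  0.732] w 0.014671496290290006 50.470393896102905 [-0.22   0.1    1.609  0.004  1.435  1.814]
```

Emit:
arm_command:
  deltas:
    - {"xyz": [0,-0.1,0],"dr": [0,0,0.03],"gripper": 8}
    - {"xyz": [0,0,0],"dr": [0,0,0],"gripper": 8}

```text
time_s: 14.8
eef_pos: [0.475, -0.0334, 0.2695]
tcp_rot: [-0.002, 0.97, -0.244, -0.001]
force: [0.6, 4.9, -2.8]
grip_width: 0.0149
grasp_force: 51.5
```

```bash
python3 -c "
from h import *
st()"
```

```text
14.8 [ 0.475  -0.0334  0.2695] yaw -0.4928 F [ 0.6  4.9 -2.8] T [ 0.827 -0.304  0.958] w 0.014897724827917267 51.52631342411041 [-0.219  0.1    1.609  0.004  1.435  1.844]
```

The stop is reached: torque rose from 0.03 to 0.96 N m past yaw -0.43. Next a numeric check of the pointer in the side view.

```bash
python3 - <<'E'
from h import *
import cv2
b=bot.snapshot("side");cv2.imwrite("pics/b3.png",b)
def yel(b,c0=300,c1=320):
    b=b.astype(int);m=(b[...,2]>130)&(b[...,1]>100)&(b[...,0]<80); r,c=np.nonzero(m[240:305,c0:c1]); return r.min()+240,r.max()+240,round(r.mean()+240,2),len(r)
for f in("sd1","b2","b3"):print(f,yel(cv2.imread(f"pics/{f}.png")))
for r in range(270,284):print(r,[tuple(map(int,b[r,c,::-1])) for c in range(309,316)])
for z in(.1066,.1087,.1093):print(proj("side",np.array([.4622,-.0927,z])))
st()
E
```

```text
sd1 (np.int64(256), np.int64(277), np.float64(265.26), 43)
b2 (np.int64(255), np.int64(276), np.float64(264.2), 44)
b3 (np.int64(256), np.int64(276), np.float64(264.78), 41)
270 [(167, 149, 50), (170, 153, 86), (152, 146, 124), (142, 142, 134), (135, 136, 131), (119, 120, 113), (133, 136, 132)]
271 [(157, 138, 53), (173, 155, 73), (158, 150, 113), (146, 146, 134), (134, 135, 130), (116, 119, 112), (119, 120, 116)]
272 [(158, 142, 67), (180, 162, 68), (169, 158, 105), (150, 148, 131), (133, 134, 126), (108, 109, 102), (104, 106, 101)]
273 [(154, 140, 83), (178, 159, 66), (173, 158, 95), (152, 147, 126), (129, 130, 123), (107, 108, 104), (101, 101, 94)]
274 [(148, 138, 105), (164, 146, 69), (165, 148, 80), (146, 139, 113), (129, 130, 120), (106, 107, 101), (101, 102, 94)]
275 [(141, 137, 116), (145, 131, 74), (153, 136, 72), (146, 135, 103), (132, 121, 111), (108, 104, 100), (101, 103, 95)]
276 [(140, 137, 123), (141, 130, 93), (144, 122, 70), (151, 111, 84), (144, 102, 92), (115, 97, 89), (107, 106, 98)]
277 [(145, 147, 135), (145, 138, 118), (145, 120, 93), (156, 91, 70), (155, 76, 6
[... 300 characters left out ...]
, 143), (147, 142, 136), (151, 121, 115), (155, 69, 64), (150, 59, 56), (120, 91, 83)]
281 [(149, 151, 144), (152, 154, 147), (148, 147, 140), (143, 125, 119), (148, 78, 71), (156, 55, 48), (137, 90, 82)]
282 [(151, 153, 147), (147, 149, 144), (148, 148, 140), (144, 133, 125), (156, 101, 95), (165, 62, 54), (155, 90, 80)]
283 [(149, 151, 143), (150, 151, 145), (148, 151, 144), (151, 146, 139), (153, 123, 117), (161, 78, 71), (159, 86, 77)]
[311.13466742 277.0746362 ]
[311.14218645 276.40812875]
[311.1443386  276.21735622]
14.85 [ 0.475  -0.0334  0.2695] yaw -0.4928 F [ 0.4  5.3 -2.5] T [ 0.825 -0.266  1.017] w 0.014869154577519058 51.53153657913208 [-0.219  0.1    1.609  0.004  1.435  1.844]
```

```bash
python3 - <<'E'
import cv2,numpy as np
def Y(f):
    b=cv2.imread(f"pics/{f}.png").astype(np.float32)[245:290,300:316]; return np.clip(np.minimum(b[...,2],b[...,1])-b[...,0]-15,0,None)
M={f:Y(f) for f in("sd1","b2","b3")}
for f,y in M.items():
    r=np.arange(245,290); print(f,"centroid",(y.sum(1)@r)/y.sum(),"sum",y.sum(),"profile",y.sum(1)[[8,9,10,11,12,13]].round(),y.sum(1)[28:36].round())
best=lambda a,b:min((np.abs(cv2.warpAffine(a,np.float32([[1,0,0],[0,1,s]]),(16,45))[3:-3]-b[3:-3]).sum(),s) for s in np.arange(-2,2,.05))
print("sd1->b2",best(M["sd1"],M["b2"]),"b2->b3",best(M["b2"],M["b3"]),"sd1->b3",best(M["sd1"],M["b3"]))
E
```

```text
sd1 centroid 264.8301141352063 sum 4556.0 profile [  0.   0.  30. 199. 322. 359.] [182. 178. 150. 117.  80.  13.   0.   0.]
b2 centroid 263.8849709739841 sum 4651.0 profile [  0.  15. 167. 329. 350. 360.] [175. 149. 129.  85.  35.   0.   0.   0.]
b3 centroid 264.46301498127343 sum 4272.0 profile [  0.   2.  82. 196. 308. 333.] [179. 144. 114.  71.  23.   0.   0.   0.]
sd1->b2 (np.float32(334.9375), np.float64(-0.7999999999999989)) b2->b3 (np.float32(610.4375), np.float64(-0.14999999999999836)) sd1->b3 (np.float32(486.96875), np.float64(-0.849999999999999))
```

There was no slip: the pointer rose 0.85 px between the two pictures, about 2.6 mm, matching the arm's rise. It is at about 0.1093 m, with the mark at about 0.1097 m. Handing in.

```bash
python3 -c "
from bench import bot
print(bot.sign_off())"
```

```text
the job is handed in; nothing more can be done
None
```

I handed the job in at about 15 s with the lever gripped and at its closed stop, and the pointer about 0.4 mm from the measured mark height; before I turned the lever the tray was empty, but I made out only the bush and bearing in the bin, not the nut and bolt among the screws.

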